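Set out two chromatography run kits

TASK

Make up the kits for the two chromatography runs: in the blue tray the red-label column, the amber bottle with the white cap and the white plastic bottle with the blue cap; in the yellow tray the green-label column and the amber bottle with the red cap. Lay each column flat in its tray's long compartment and stand the bottles upright in the square compartments, one to a compartment, setting everything down gently, never dropping it or tipping a bottle over. The black-label column, the black-capped bottle and the vial rack are not wanted: leave them where they are.

Things in the scene. Friction and masses are not known exactly. Their poses are not given: they have to be found in the camera images.
- tray_blue: Blue plastic kit tray, 149 (x) by 187 mm (y), fixed; walls and partitions 11 mm high, floor 3 mm thick. Origin: centre of the underside, on the bench; z up. Long compartment, 66 by 181 mm inside, centred at x -38.5, y 0 mm (a column lies in it along y). Two square compartments for bottles, 74 (x) by 89 mm (y) inside, centred at x +34.5 and y +45.5 or -45.5 mm.
- tray_yellow: Yellow plastic kit tray, 149 (x) by 187 mm (y), fixed; walls and partitions 11 mm high, floor 3 mm thick. Origin: centre of the underside, on the bench; z up. Long compartment, 66 by 181 mm inside, centred at x -38.5, y 0 mm (a column lies in it along y). Two square compartments for bottles, 74 (x) by 89 mm (y) inside, centred at x +34.5 and y +45.5 or -45.5 mm.
- column_red_mid (a point): Column with red label and red end plugs, 150 mm long, about 220 g: steel tube 16 mm in diameter, the label on its middle 60 mm, and at each end a hexagonal fitting 26 mm across flats (45 to 67 mm from the middle). The point is its middle, on the axis; x along the tube, z up. It lies on flats, axis 13 mm above what it lies on, and does not roll.
- column_green_mid (a point): Column with green label and green end plugs, 150 mm long, about 220 g: steel tube 16 mm in diameter, the label on its middle 60 mm, and at each end a hexagonal fitting 26 mm across flats (45 to 67 mm from the middle). The point is its middle, on the axis; x along the tube, z up. It lies on flats, axis 13 mm above what it lies on, and does not roll.
- column_black_mid (a point): Column with black label and end plugs, in no kit, 150 mm long, about 220 g: steel tube 16 mm in diameter, the label on its middle 60 mm, and at each end a hexagonal fitting 26 mm across flats (45 to 67 mm from the middle). The point is its middle, on the axis; x along the tube, z up. It lies on flats, axis 13 mm above what it lies on, and does not roll.
- amber_white_mid (a point): Amber glass bottle with a white cap and a paper label, 80 mm tall: round body 46 mm in diameter up to 54 mm, then a shoulder and a screw cap 34 mm in diameter, 18 mm tall; about 130 g, standing on the bench. The point is its centre, 40 mm above its foot; z up.
- amber_red_mid (a point): Amber glass bottle with a red cap and a paper label, 80 mm tall: round body 46 mm in diameter up to 54 mm, then a shoulder and a screw cap 34 mm in diameter, 18 mm tall; about 130 g, standing on the bench. The point is its centre, 40 mm above its foot; z up.
- plastic_bluecap_mid (a point): White plastic bottle with a blue cap and a paper label, 80 mm tall: round body 46 mm in diameter up to 54 mm, then a shoulder and a screw cap 34 mm in diameter, 18 mm tall; about 130 g, standing on the bench. The point is its centre, 40 mm above its foot; z up.
- amber_black_mid (a point): Amber glass bottle with a black cap and a paper label, in no kit, 80 mm tall: round body 46 mm in diameter up to 54 mm, then a shoulder and a screw cap 34 mm in diameter, 18 mm tall; about 130 g, standing on the bench. The point is its centre, 40 mm above its foot; z up.
- vial_rack_mid (a point): Grey rack 60 mm (x) by 120 mm (y) by 33 mm tall, full of small vials with blue caps; loose, not part of the job. The point is its centre, 16.5 mm above the bench.

How it is judged (in metres and radians):
At the end, for the whole second after the job is handed in: Each named thing is in its own compartment of the named tray: on its floor (4 mm), centre within 16 x 23 mm (bottle; any square compartment) or 22 x 20 mm (column) of the compartment's centre, bottles upright to 0.1 rad, columns flat, released, at rest; the rest within 20 mm of its start (x of column_red_mid in the frame of tray_blue between -0.061 and -0.016 m and y of column_red_mid in the frame of tray_blue between -0.02 and 0.02 m and z of column_red_mid in the frame of tray_blue between 0.013 and 0.0195 m and angle between column_red_mid's own x axis and vertical between 1.49 and 1.65 rad and linear speed of each of column_red, column_green, amber_white, amber_red, plastic_bluecap below 0.01 m/s and angular speed of each of column_red, column_green, amber_white, amber_red, plastic_bluecap below 0.1 rad/s and (((x of amber_white_mid in the frame of tray_blue between 0.018 and 0.051 m and y of amber_white_mid in the frame of tray_blue between 0.022 and 0.069 m and z of amber_white_mid in the frame of tray_blue between 0.04 and 0.047 m and angle between amber_white_mid's own z axis and vertical below 0.1 rad) and (x of plastic_bluecap_mid in the frame of tray_blue between 0.018 and 0.051 m and y of plastic_bluecap_mid in the frame of tray_blue between -0.069 and -0.022 m and z of plastic_bluecap_mid in the frame of tray_blue between 0.04 and 0.047 m and angle between plastic_bluecap_mid's own z axis and vertical below 0.1 rad)) or ((x of amber_white_mid in the frame of tray_blue between 0.018 and 0.051 m and y of amber_white_mid in the frame of tray_blue between -0.069 and -0.022 m and z of amber_white_mid in the frame of tray_blue between 0.04 and 0.047 m and angle between amber_white_mid's own z axis and vertical below 0.1 rad) and (x of plastic_bluecap_mid in the frame of tray_blue between 0.018 and 0.051 m and y of plastic_bluecap_mid in the frame of tray_blue between 0.022 and 0.069 m and z of plastic_bluecap_mid in the frame of tray_blue between 0.04 and 0.047 m and angle between plastic_bluecap_mid's own z axis and vertical below 0.1 rad))) and x of column_green_mid in the frame of tray_yellow between -0.061 and -0.016 m and y of column_green_mid in the frame of tray_yellow between -0.02 and 0.02 m and z of column_green_mid in the frame of tray_yellow between 0.013 and 0.0195 m and angle between column_green_mid's own x axis and vertical between 1.49 and 1.65 rad and ((x of amber_red_mid in the frame of tray_yellow between 0.018 and 0.051 m and y of amber_red_mid in the frame of tray_yellow between 0.022 and 0.069 m and z of amber_red_mid in the frame of tray_yellow between 0.04 and 0.047 m and angle between amber_red_mid's own z axis and vertical below 0.1 rad) or (x of amber_red_mid in the frame of tray_yellow between 0.018 and 0.051 m and y of amber_red_mid in the frame of tray_yellow between -0.069 and -0.022 m and z of amber_red_mid in the frame of tray_yellow between 0.04 and 0.047 m and angle between amber_red_mid's own z axis and vertical below 0.1 rad)) and distance of each of amber_black_mid, column_black_mid, vial_rack_mid from where it was at the start of the episode below 0.02 m); the robot touches nothing.
It fails at once if the black-label column, the black-capped bottle or the vial rack is moved by more than 20 mm (distance of any of amber_black_mid, column_black_mid, vial_rack_mid from where it was at the start of the episode above 0.02 m).
It fails at once if a bottle tips over (more than 0.7 rad from upright) (angle between any of amber_white_mid, amber_red_mid, plastic_bluecap_mid, amber_black_mid's own z axis and vertical above 0.7 rad).
It fails at once if a bottle or column is dropped (moves faster than 0.7 m/s with no finger on it, as after a fall of 25 mm) ((linear speed of amber_white above 0.7 m/s and contact force between the fingers and amber_white below 0.2 N) or (linear speed of amber_red above 0.7 m/s and contact force between the fingers and amber_red below 0.2 N) or (linear speed of plastic_bluecap above 0.7 m/s and contact force between the fingers and plastic_bluecap below 0.2 N) or (linear speed of column_red above 0.7 m/s and contact force between the fingers and column_red below 0.2 N) or (linear speed of column_green above 0.7 m/s and contact force between the fingers and column_green below 0.2 N)).
It also fails if it takes over 115 s, if anything falls off the work surface, if the arm or the gripper's body presses on something with over 40 N, if the wrist force passes 120 N, or if a joint passes its speed limit or range.

ROBOT

A 6-joint arm with a two-finger parallel gripper is mounted at the origin on the work surface. World frame = base frame: x ahead of the robot, y to its left, z up, the work surface at z = 0. Lengths are in m, angles in degrees, forces in N, time in s.
With the tool pointing down it reaches from about 0.35 to 0.875 m from the base axis. Payload 4.2 kg.
Tool frame: the origin (TCP) lies between the finger pads; the fingertips stand 25 mm ahead of it and the grasp point (between the pads) lies 6 mm ahead of it (r.tips_ahead is the distance from the TCP to the fingertips, in m); z points along the fingers, y is the direction in which the jaws open and shut (so a half turn about z gives the same grasp; the last joint's range is limited). The gripper opens to 87 mm and grips with 3 to 60 N. Pads are 19 mm wide; open, the fingers measure 117 mm over their backs; the gripper's body (75 mm by 190 mm) begins 51 mm behind the grasp point.
Start: joints at [84.947, 22.042, 0.453, 0, -68.411, -14.817], TCP at [0.212, 0.588, 0.248] pointing down, gripper open.
Joint ranges: [-179.83, 179.83], [-69.29, 118.12], [-61.27, 80.66], [-181.25, 117.63], [-171.15, -9.14], [-177.46, 177.46]. Speed limits (degrees/s): [159.86, 159.86, 180, 180, 180, 180].

INTERFACE

Orientations are given as a 3x3 rotation matrix whose columns are the frame's x, y, z axes.
In Python, from station import r, vision, finish_job gives the robot as it stands.
- The arm moves only by the shell command python3 -m jog 'ROWS'. ROWS is a JSON object of lists of equal length, an entry for each row: "rot": the turn, a rotation vector about the world's x, y, z in degrees, a list of three; "delta_pos": the shift along the world's x, y, z in mm, a list of three; "grip": the opening in per cent of the stroke, from 0 (shut) to 100 (fully open). A call has 1 to 10 rows; each row shifts and turns the commanded pose from where the row before left it; what a row does not reach is not made up. A row lasts 1/12 s, in which the tool goes at most 41.7 mm and 7.16 degrees, less where a joint would pass 70% of its speed; a pose out of reach is approached as far as the arm can. A call with a gripper value outside its range is refused whole. The fingers move at their own pace and stop on an object; the grip force is fixed at half the most. Time passes only in rows, so rows that do not move let the fingers close. It gives the time, the measured TCP pose, the force and the opening at its end, in the units of the state.
- r.sense(): the state, without advancing time (a new reading comes with each control period).
- vision.capture(name): name is "side" or "top" or "wrist"; returns a dict with "frame" (400x640x3 uint8, red, green, blue), "K" (3x3 intrinsics, pixels), "k1" (the pictures are not rectified: a ray, as slopes to the right and down, at radius r is drawn at 1 + k1 r^2 times it, then the intrinsics apply), "xyz" and "orientation" of the camera in the world. Camera axes: x right, y up, looking along -z (the intrinsics and any distortion apply to the point x, -y, -z); pixel columns grow to the right and rows downward; lengths in m; the calibration is good to about 2 mm. A picture is of the moment at which its call begins. There is no depth.
- finish_job(): hands the job in, once; it reports no verdict.
The state is a dict: "time_s": time; "joints": joint angles; "joint_velocities": joint speeds; "effort": joint torques, N m; "tcp_pos": TCP position; "ee_rot": TCP orientation; "wrist_force": force on the tool from outside, world axes, zero at the start; "moment": the same for the moment, N m; "gripper_width": opening from 0.0 (shut) to 1.0 (fully open).
Only numpy, scipy, OpenCV 4.12 (cv2) and the standard library are available. Lean on these libraries where they do the work, as an engineer would, in place of code of your own. Each camera call takes 0.05 s, during which the arm holds its last target. There are 200 camera calls.

## Working session

There is one attempt and no reset: what is moved stays moved. The work goes in short steps, Python scripts to look and compute and a shell command to move; the robot and the scene stay as the last step left them, time stands still between calls to the robot, and variables do not carry over. Pictures are saved under pics/ and viewed, about 12 in all and at most 16, crops included, and the job is handed in when it is done.

```bash
mkdir -p pics; cat > h.py <<'E'
import numpy as np,cv2
from station import r,vision
def ray(c,u,v):
    K=np.array(c["K"]);p=np.array([(u-K[0,2])/K[0,0],(v-K[1,2])/K[1,1]]);q=p.copy()
    for _ in range(30): q=p/(1+c["k1"]*(q@q))
    return np.array(c["orientation"])@np.array([q[0],-q[1],-1.0])
def plane(c,u,v,z):
    d=ray(c,u,v);o=np.array(c["xyz"]);return o+d*(z-o[2])/d[2]
def snap(n,f):
    c=vision.capture(n);cv2.imwrite("pics/"+f+".png",cv2.cvtColor(c["frame"],cv2.COLOR_RGB2BGR));return c
E
python3 - <<'E'
from h import *
import pickle
for n in("top","side"):
    c=snap(n,n+"0");pickle.dump(c,open(n+"0.pkl","wb"));print(n,c["xyz"],np.round(c["orientation"],3).tolist(),np.array(c["K"]).tolist(),c["k1"])
print(r.sense())
E
```

```text
top [ 0.34763293 -0.04047896  1.03701687] [[0.075, 0.973, -0.217], [-0.997, 0.072, -0.018], [-0.002, 0.218, 0.976]] [[434.7686687076524, 0.0, 316.4244865836637], [0.0, 434.7686687076524, 193.2163732355117], [0.0, 0.0, 1.0]] -0.024454293696894135
side [0.48891379 0.93373813 0.6928625 ] [[-0.998, 0.037, -0.054], [-0.065, -0.552, 0.831], [0.001, 0.833, 0.554]] [[506.38285179663404, 0.0, 323.2702745350488], [0.0, 506.38285179663404, 203.36995625055954], [0.0, 0.0, 1.0]] 0.0420272460993803
{'time_s': 0.1, 'joints': array([ 8.49466163e+01,  2.20854398e+01,  3.88928410e-01, -2.31062605e-02,
       -6.84140486e+01, -1.48159765e+01]), 'joint_velocities': array([-0.10094771, -0.07975818,  0.25634306,  0.19864309, -0.01352985,
        0.05034993]), 'effort': array([-2.92177947e-04, -3.91692817e+01,  1.87933195e+01,  4.23181906e+00,
        1.34385796e-02, -7.55281644e-05]), 'tcp_pos': array([0.21225407, 0.58733352, 0.24659336]), 'ee_rot': array([[ 9.40419492e-01, -3.40016005e-01, -5.43506531e-04],
       [-3.40016414e-01, -9.40417604e-01, -1.88907452e-03],
       [ 1.31192460e-04,  1.96132364e-03, -9.99998068e-01]]), 'wrist_force': array([-0.18496615, -0.63694985, -0.20247539]), 'moment': array([ 0.01436939, -0.00427712, -0.01183181]), 'gripper_width': 1.0024358448017652}
```

View pics/top0.png

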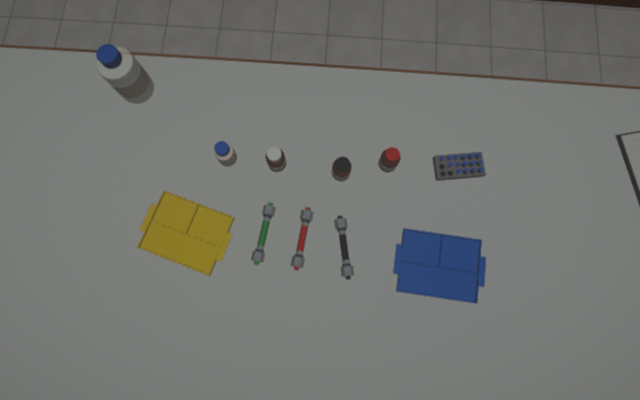

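View pics/side0.png

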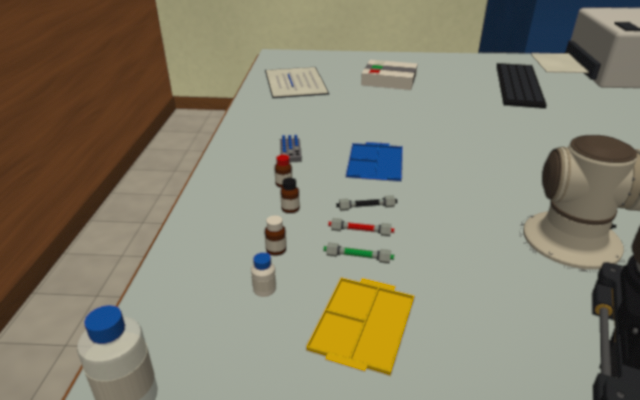

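The top view shows the yellow tray around (187,232) and the blue one around (440,265). The columns are green (263,233), red (302,238) and black (344,247). The caps are blue (222,149), white (274,155), black (342,165) and red (391,156), with the rack at (460,165). The big bottle at (118,65) isn't part of the job.

```bash
cat > m0.py <<'E'
from h import *
import pickle
c=pickle.load(open("top0.pkl","rb"));s=pickle.load(open("side0.pkl","rb"))
def near(a,b):
    d=b["d"]-a["d"]
def two(uv,ab):
    o1,d1=np.array(c["xyz"]),ray(c,*uv);o2,d2=np.array(s["xyz"]),ray(s,*ab)
    t=np.linalg.lstsq(np.c_[d1,-d2],o2-o1,rcond=None)[0];p,q=o1+d1*t[0],o2+d2*t[1];return np.round((p+q)/2,3),round(np.linalg.norm(p-q),4)
def blobs(c,lo,hi,box,inv=False):
    h=cv2.cvtColor(c["frame"],cv2.COLOR_RGB2HSV);m=cv2.inRange(h,lo,hi)
    k=np.zeros_like(m);x0,y0,x1,y1=box;k[y0:y1,x0:x1]=m[y0:y1,x0:x1];return k
def cen(k,n=1):
    N,l,st,ce=cv2.connectedComponentsWithStats(k);i=np.argsort(-st[1:,4])[:n]+1
    return [(np.round(ce[j],1),int(st[j,4])) for j in i]
R=lambda p:np.round(p,3).tolist()
for nm,lo,hi,bt,bs in (("blue",(100,120,50),(130,255,255),(205,135,240,165),(245,250,280,275)),("red",(0,150,60),(10,255,255),(375,140,405,172),(270,150,295,170)),
  ("white",(0,0,110),(180,60,255),(266,146,284,164),(266,216,284,230)),("black",(0,0,0),(180,255,60),(330,155,353,172),(280,178,300,192))):
    a=cen(blobs(c,lo,hi,bt));b=cen(blobs(s,lo,hi,bs));print(nm,a,b)
    if a and b: print(two(a[0][0],b[0][0]),R(plane(c,*a[0][0],.078)))
for nm,lo,hi,bt in (("green",(40,100,30),(85,255,255),(245,195,285,270)),("redcol",(0,120,50),(10,255,255),(285,200,320,275)),("redcol2",(170,120,50),(180,255,255),(285,200,320,275)),("black",(0,0,0),(180,255,55),(330,210,360,285))):
    k=blobs(c,lo,hi,bt);print(nm,cen(k,3))
    p=np.array([plane(c,u,v,.016)[:2] for v,u in np.argwhere(k)],np.float32)
    if len(p)>4:
        (x,y),_,_=cv2.minAreaRect(p);f=cv2.fitLine(p,cv2.DIST_HUBER,0,.01,.01).ravel();t=(p-f[2:])@f[:2]; print("  ctr",R([x,y]),"mid",R(f[2:]+f[:2]*(t.max()+t.min())/2),"len",t.max()-t.min(),"ang",np.degrees(np.arctan2(f[1],f[0])))
for nm,lo,hi,bt in (("yellow",(20,120,50),(35,255,255),(120,180,250,290)),("blue",(100,120,40),(130,255,255),(385,220,500,310))):
    k=blobs(c,lo,hi,bt);k=cv2.morphologyEx(k,cv2.MORPH_CLOSE,np.ones((5,5)));k=cv2.morphologyEx(k,cv2.MORPH_OPEN,cv2.getStructuringElement(cv2.MORPH_ELLIPSE,(45,45)))
    p=np.array([plane(c,u,v,.011)[:2] for v,u in np.argwhere(k)],np.float32)*1000
    print(nm,cv2.minAreaRect(p))
E
python3 m0.py
```

```text
blue [(array([221.1, 148. ]), 133)] [(array([261.9, 260.3]), 220)]
(array([0.652, 0.207, 0.075]), np.float64(0.0009)) [0.651, 0.206, 0.078]
red [(array([392.1, 153.9]), 129)] [(array([282.7, 161. ]), 144)]
(array([ 0.667, -0.191,  0.069]), np.float64(0.0041)) [0.666, -0.19, 0.078]
white [(array([273.9, 151.9]), 210)] [(array([274.3, 222.1]), 235)]
(array([0.649, 0.083, 0.076]), np.float64(0.0055)) [0.651, 0.083, 0.078]
black [(array([341.4, 164.7]), 196)] [(array([288.4, 184.2]), 148)]
(array([ 0.635, -0.075,  0.071]), np.float64(0.0024)) [0.632, -0.074, 0.078]
green [(array([263.2, 232.6]), 122), (array([256. , 262.5]), 6), (array([269.8, 203.6]), 5)]
  ctr [0.47, 0.097] mid [0.4699999988079071, 0.09700000286102295] len 0.14576164 ang -7.4387116
redcol [(array([301.9, 237.9]), 129), (array([296.1, 267.9]), 8), (array([307., 208.]), 3)]
  ctr [0.464, 0.005] mid [0.46399998664855957, 0.004999999888241291] len 0.14634773 ang -5.7831745
redcol2 [(array([308., 209.]), 1)]
black [(array([343.5, 246.7]), 130), (array([347.4, 277.2]), 5), (array([339., 217.]), 3)]
  ctr [0.451, -0.094] mid [0.45100000500679016, -0.09399999678134918] len 0.14385027 ang 11.857916
yellow ((459.154296875, 283.0184020996094), (210.4411163330078, 146.44549560546875), 73.65167236328125)
blue ((426.0105895996094, -319.6132507324219), (207.5009765625, 144.8098907470703), 85.65782165527344)
```

```bash
python3 -m jog '{"rot":[[0,0,0],[0,0,3],[0,0,3],[0,0,3],[0,0,3.5],[0,0,0],[0,0,0],[0,0,0],[0,0,0],[0,0,0]],"delta_pos":[[7,-12,0],[13,-25,-2],[14,-28,-4],[15,-28,-4],[15,-28,-4],[15,-28,-4],[15,-28,-4],[15,-28,-4],[15,-28,-4],[15,-28,-4]],"grip":[60,60,60,60,60,60,60,60,60,60]}'
python3 -m jog '{"rot":[[0,0,0],[0,0,0],[0,0,0],[0,0,0],[0,0,0],[0,0,0],[0,0,0],[0,0,0],[0,0,0],[0,0,0]],"delta_pos":[[15,-28,-4],[15,-28,-4],[15,-28,-4],[15,-28,-4],[15,-28,-4],[15,-28,-4],[14,-28,-4],[10,-22,-2],[5,-11,0],[0,0,0]],"grip":[60,60,60,60,60,60,60,60,60,60]}'
cat > w.py <<'E'
from h import *
import sys,pickle
c=snap("wrist",sys.argv[1]);pickle.dump(c,open(sys.argv[1]+".pkl","wb"));s=r.sense();e=s["ee_rot"]
print("t",round(s["time_s"],2),"tcp",np.round(s["tcp_pos"]*1000,1),"yaw",np.degrees(np.arctan2(e[1,1],e[0,1])),"cam",np.round(c["xyz"],3))
E
python3 w.py w1
```

```text
time_s: 0.93
tcp_pos: [0.3517, 0.3244, 0.2133]
ee_rot: [[0.992, -0.128, -0.0], [-0.128, -0.992, -0.0], [-0.0, 0.0, -1.0]]
wrist_force: [1.3, -0.1, -0.3]
gripper_width: 0.602
time_s: 1.77
tcp_pos: [0.4703, 0.0951, 0.1831]
ee_rot: [[0.991, -0.132, -0.001], [-0.132, -0.991, -0.001], [-0.001, 0.001, -1.0]]
wrist_force: [-0.1, 0.5, 0.8]
gripper_width: 0.599
t 1.82 tcp [470.1  96.2 183.3] yaw -97.54058094351774 cam [0.555 0.085 0.319]
```

View pics/w1.png

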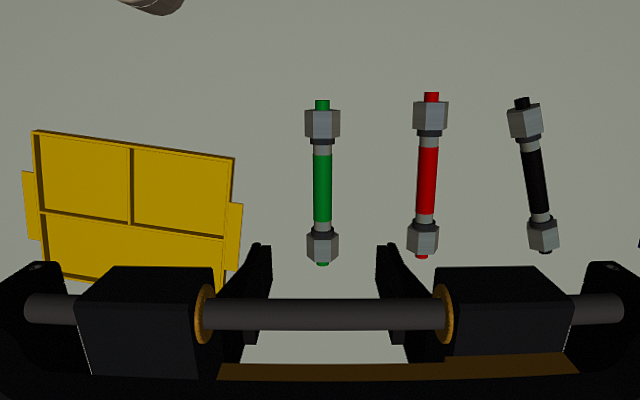

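The wrist view shows the green column (322,183), red column (427,175), black column (533,175) and most of the yellow tray, with top corners at about (31,131) and (235,157).

```bash
cat > m1.py <<'E'
from h import *
import pickle
c=pickle.load(open("w1.pkl","rb"));h=cv2.cvtColor(c["frame"],cv2.COLOR_RGB2HSV)
for nm,lo,hi,x0,x1 in(("green",(40,120,40),(85,255,255),295,350),("red",(0,150,60),(8,255,255),400,455)):
    m=cv2.inRange(h,lo,hi);m[:,:x0]=0;m[:,x1:]=0;m[270:]=0;l=m.copy();l[:140]=0;l[225:]=0
    v,u=np.nonzero(l);f=cv2.fitLine(np.float32([plane(c,a,b,.021)[:2] for a,b in zip(u,v)]),cv2.DIST_L2,0,.01,.01).ravel()
    e=[plane(c,np.mean(u),b,.021)[:2] for b in(v.min()-.5,v.max()+.5)];print(nm,(e[0]+e[1])/2,np.linalg.norm(e[0]-e[1]),np.degrees(np.arctan2(f[1],f[0])))
P=[plane(c,u,v,.011)[:2] for u,v in((32,130),(236,157))];print(P,np.linalg.norm(P[0]-P[1]),np.degrees(np.arctan2(*(P[0]-P[1])[::-1])))
y=(P[0]-P[1])/np.linalg.norm(P[0]-P[1]);x=np.array([y[1],-y[0]]);print("ctr",(P[0]+P[1])/2-x*.0745)
E
python3 m1.py
```

```text
green [0.4701769  0.09631643] 0.06000723386329215 -8.04638
red [0.46490126 0.0060912 ] 0.06077257345836317 -6.1177998
[array([0.55716908, 0.34741675]), array([0.50606649, 0.16733009])] 0.1871969015011996 74.15782673990785
ctr [0.45994749 0.27771106]
```

```bash
python3 -m jog '{"rot":[[0,0,0],[0,0,0],[0,0,0],[0,0,0],[0,0,0],[0,0,0],[0,0,0],[0,0,0],[0,0,0]],"delta_pos":[[0,0,-18],[0,0,-30],[0,0,-36],[0,0,-36],[0,0,-20],[0,0,-10],[0,0,-4],[0,0,0],[0,0,0]],"grip":[60,60,60,60,60,60,60,60,60]}'
python3 -m jog '{"rot":[[0,0,0],[0,0,0],[0,0,0],[0,0,0],[0,0,0],[0,0,0]],"delta_pos":[[0,0,0],[0,0,0],[0,0,0],[0,0,0],[0,0,0],[0,0,0]],"grip":[0,0,0,0,0,0]}'
```

```text
time_s: 2.57
tcp_pos: [0.4707, 0.0984, 0.0302]
ee_rot: [[0.992, -0.127, 0.001], [-0.127, -0.992, 0.0], [0.001, -0.001, -1.0]]
wrist_force: [0.4, 0.1, 1.0]
gripper_width: 0.599
time_s: 3.07
tcp_pos: [0.4705, 0.0978, 0.0298]
ee_rot: [[0.992, -0.128, 0.0], [-0.128, -0.992, 0.0], [0.0, -0.0, -1.0]]
wrist_force: [0.3, -0.5, 0.8]
gripper_width: 0.226
```

```bash
python3 -m jog '{"rot":[[0,0,0],[0,0,0],[0,0,0],[0,0,0],[0,0,-3],[0,0,-6],[0,0,-7],[0,0,-7],[0,0,-7],[0,0,-7]],"delta_pos":[[0,0,0],[0,0,0],[0,0,10],[0,0,20],[0,0,25],[0,0,20],[-2,10,5],[-4,16,0],[-5,20,0],[-5,20,0]],"grip":[0,0,0,0,0,0,0,0,0,0]}'
python3 -m jog '{"rot":[[0,0,-7],[0,0,-7],[0,0,-7],[0,0,-7],[0,0,-7],[0,0,-7],[0,0,-7],[0,0,-7],[0,0,-4.8],[0,0,0]],"delta_pos":[[-5,22,0],[-5,22,0],[-5,22,0],[-5,20,0],[-5,16,0],[-4,12,0],[-2.5,10.7,0],[0,0,0],[0,0,0],[0,0,0]],"grip":[0,0,0,0,0,0,0,0,0,0]}'
python3 w.py w2
```

```text
time_s: 3.9
tcp_pos: [0.4536, 0.164, 0.1091]
ee_rot: [[0.709, -0.705, -0.001], [-0.705, -0.709, 0.0], [-0.001, 0.001, -1.0]]
wrist_force: [0.1, -0.2, -2.7]
gripper_width: 0.172
time_s: 4.73
tcp_pos: [0.4221, 0.2883, 0.1086]
ee_rot: [[-0.263, -0.965, -0.002], [-0.965, 0.263, -0.001], [0.001, 0.001, -1.0]]
wrist_force: [0.5, -1.1, -3.7]
gripper_width: 0.175
t 4.78 tcp [422.3 288.2 108.8] yaw 164.92497606456615 cam [0.4   0.207 0.245]
```

View pics/w2.png

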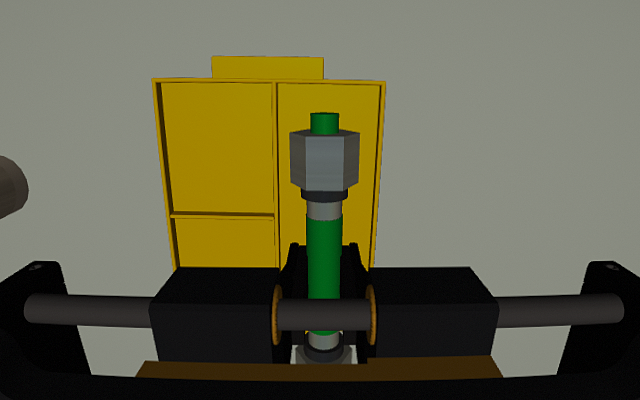

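The green column is held in line over the long compartment: the partition is at column 276, the right wall at 381 and the column at 324. I'll lower it.

```bash
python3 -m jog '{"rot":[[0,0,0],[0,0,0],[0,0,0],[0,0,0],[0,0,0],[0,0,0],[0,0,0],[0,0,0],[0,0,0]],"delta_pos":[[0,0,-10],[0,0,-20],[0,0,-20],[0,0,-12],[0,0,-6],[0,0,-4],[0,0,-3],[0,0,0],[0,0,0]],"grip":[0,0,0,0,0,0,0,0,0]}'
python3 -m jog '{"rot":[[0,0,0],[0,0,0],[0,0,0],[0,0,0],[0,0,0],[0,0,0],[0,0,0]],"delta_pos":[[0,0,0],[0,0,0],[0,0,0],[0,0,0],[0,0,15],[0,0,30],[0,0,30]],"grip":[33,33,33,33,33,33,33]}'
```

```text
time_s: 5.53
tcp_pos: [0.4232, 0.2888, 0.035]
ee_rot: [[-0.261, -0.965, 0.001], [-0.965, 0.261, 0.001], [-0.001, -0.001, -1.0]]
wrist_force: [-0.2, -0.1, -3.1]
gripper_width: 0.177
time_s: 6.12
tcp_pos: [0.4224, 0.2879, 0.1099]
ee_rot: [[-0.262, -0.965, -0.002], [-0.965, 0.262, -0.002], [0.003, 0.001, -1.0]]
wrist_force: [1.3, 0.6, -0.6]
gripper_width: 0.329
```

```bash
python3 -m jog '{"rot":[[0,0,4],[0,0,7],[0,0,7],[0,0,7],[0,0,7],[0,0,7],[0,0,7],[0,0,7],[0,0,7],[0,0,7]],"delta_pos":[[2,-10,20],[3,-20,10],[4,-25,0],[4,-28,0],[4,-28,0],[4,-28,0],[4,-28,0],[4,-28,0],[4,-28,0],[4,-24,0]],"grip":[60,60,60,60,60,60,60,60,60,60]}'
python3 -m jog '{"rot":[[0,0,7],[0,0,7],[0,0,7],[0,0,7],[0,0,4],[0,0,0],[0,0,0]],"delta_pos":[[3,-18,0],[2,-10,0],[1,-7,0],[0,0,-20],[0,0,-20],[0,0,-10],[0,0,0]],"grip":[60,60,60,60,60,60,60]}'
python3 w.py w3; python3 - <<'E'
from h import *
import pickle
c=pickle.load(open("w3.pkl","rb"));h=cv2.cvtColor(c["frame"],cv2.COLOR_RGB2HSV)
m=cv2.inRange(h,(0,150,60),(8,255,255));m[:,:270]=0;m[:,390:]=0;v,u=np.nonzero(m);print(u.min(),u.max(),v.min(),v.max())
n,l,st,ce=cv2.connectedComponentsWithStats(m);i=1+np.argmax(st[1:,4]);print(st[i],ce[i]);x,y,w,hh,_=st[i]
e=[plane(c,ce[i][0],b,.021)[:2] for b in(y-.5,y+hh-.5)];print((e[0]+e[1])/2,np.linalg.norm(e[0]-e[1]))
v,u=np.nonzero(l==i);f=cv2.fitLine(np.float32([plane(c,a,b,.021)[:2] for a,b in zip(u,v)]),cv2.DIST_L2,0,.01,.01).ravel();print(np.degrees(np.arctan2(f[1],f[0])))
E
```

```text
time_s: 6.95
tcp_pos: [0.4598, 0.0399, 0.14]
ee_rot: [[0.79, -0.613, 0.001], [-0.613, -0.79, 0.0], [0.0, -0.001, -1.0]]
wrist_force: [-0.8, -0.2, -0.4]
gripper_width: 0.606
time_s: 7.53
tcp_pos: [0.4644, 0.0059, 0.0878]
ee_rot: [[0.994, -0.108, -0.004], [-0.108, -0.994, -0.001], [-0.004, 0.002, -1.0]]
wrist_force: [0.3, 1.3, -1.0]
gripper_width: 0.6
t 7.58 tcp [465.4   6.2  89. ] yaw -96.18333042579054 cam [ 0.55  -0.003  0.224]
313 340 103 274
[ 313  180   28   95 2330] [326.57467811 226.54549356]
[0.46557974 0.00421912] 0.06240189967256817
-5.885182
```

```bash
python3 -m jog '{"rot":[[0,0,0],[0,0,0],[0,0,0],[0,0,0],[0,0,0],[0,0,0]],"delta_pos":[[0,-1,-15],[0,0,-24],[0,0,-14],[0,0,-6],[0,0,0],[0,0,0]],"grip":[60,60,60,60,60,60]}'
python3 -m jog '{"rot":[[0,0,0],[0,0,0],[0,0,0],[0,0,0],[0,0,0],[0,0,0],[0,0,0],[0,0,0]],"delta_pos":[[0,0,0],[0,0,0],[0,0,0],[0,0,0],[0,0,0],[0,0,0],[0,0,0],[0,0,0]],"grip":[0,0,0,0,0,0,0,0]}'
python3 -m jog '{"rot":[[0,0,0],[0,0,0],[0,0,0],[0,0,-4],[0,0,-7],[0,0,-7],[0,0,-7],[0,0,-7],[0,0,-7],[0,0,-7]],"delta_pos":[[0,0,10],[0,0,25],[0,0,35],[-2,-10,25],[-3,-20,15],[-4,-24,0],[-4,-24,0],[-4,-24,0],[-4,-24,0],[-4,-24,0]],"grip":[0,0,0,0,0,0,0,0,0,0]}'
python3 -m jog '{"rot":[[0,0,-7],[0,0,-7],[0,0,-7],[0,0,-7],[0,0,-7],[0,0,-7],[0,0,0],[0,0,0]],"delta_pos":[[-4,-24,0],[-4,-24,0],[-4,-20,0],[-3,-14,0],[-2,-10,0],[0,-4,0],[0,0,0],[0,0,0]],"grip":[0,0,0,0,0,0,0,0]}'
python3 w.py w4
```

```text
time_s: 8.08
tcp_pos: [0.4667, 0.0058, 0.0314]
ee_rot: [[0.994, -0.107, 0.002], [-0.107, -0.994, 0.0], [0.002, -0.0, -1.0]]
wrist_force: [-0.0, 0.4, -0.5]
gripper_width: 0.602
time_s: 8.75
tcp_pos: [0.4658, 0.0052, 0.0307]
ee_rot: [[0.994, -0.107, -0.0], [-0.107, -0.994, -0.0], [-0.0, 0.0, -1.0]]
wrist_force: [-0.0, -1.2, 2.3]
gripper_width: 0.176
time_s: 9.58
tcp_pos: [0.4399, -0.1454, 0.14]
ee_rot: [[0.608, -0.794, -0.001], [-0.794, -0.608, 0.001], [-0.001, 0.0, -1.0]]
wrist_force: [0.7, -0.1, -1.8]
gripper_width: 0.172
time_s: 10.25
tcp_pos: [0.4234, -0.2404, 0.1399]
ee_rot: [[-0.071, -0.998, -0.001], [-0.998, 0.071, 0.001], [-0.001, 0.001, -1.0]]
wrist_force: [0.1, -0.8, -2.3]
gripper_width: 0.175
t 10.3 tcp [ 423.5 -240.2  140. ] yaw 175.9827694003161 cam [ 0.418 -0.325  0.276]
```

View pics/w4.png

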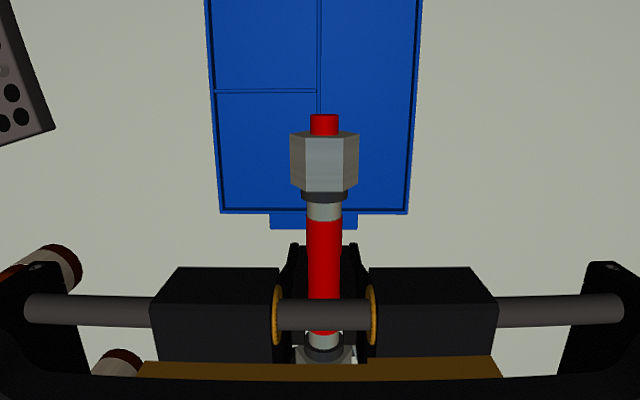

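The red column is held. The blue tray's +y edge has its corners at about (220,213) and (408,213), and the partition cross is at (318,90).

```bash
python3 - <<'E'
from h import *
import pickle
c=pickle.load(open("w4.pkl","rb"))
P,Q=[plane(c,u,v,.011)[:2] for u,v in((220,213.5),(408,213.5))];x=(P-Q)/np.linalg.norm(P-Q);y=np.array([-x[1],x[0]])
# side wall directions
L=[plane(c,u,v,.011)[:2] for u,v in((205,0),(422,0))]
print(P,Q,np.linalg.norm(P-Q),np.degrees(np.arctan2(x[1],x[0])),[np.degrees(np.arctan2(*(a-b)[::-1]))-90 for a,b in((P,L[0]),(Q,L[1]))])
print(plane(c,318,90,.011)[:2])
def go(a):
    a=np.radians(a);x=np.array([np.cos(a),np.sin(a)]);y=np.array([-x[1],x[0]]);C=(P+Q)/2-y*.0935
    print("C",C,"long",C-.0385*x,"sq",C+.0345*x+.0455*y,C+.0345*x-.0455*y)
go(-4);go(-4.6)
E
```

```text
[ 0.50575228 -0.23472513] [ 0.35818435 -0.22420903] 0.14794216403663318 -4.076163151431997 [np.float64(-4.590699401799782), np.float64(-4.067879021341113)]
[ 0.42174751 -0.32196738]
C [ 0.42544608 -0.32273932] long [ 0.38703987 -0.3200537 ] sq [ 0.46303596 -0.27975675] [ 0.45668812 -0.37053508]
C [ 0.42446972 -0.32266591] long [ 0.38609373 -0.31957825] sq [ 0.46250764 -0.28007933] [ 0.45520954 -0.37078621]
```

```bash
python3 -m jog '{"rot":[[0,0,0],[0,0,0],[0,0,0],[0,0,0],[0,0,0],[0,0,0],[0,0,0],[0,0,0],[0,0,0],[0,0,0]],"delta_pos":[[-6,-12,0],[-10,-22,0],[-10,-22,0],[-8,-15,-15],[-3,-8,-25],[0,0,-25],[0,0,-20],[0,0,-12],[0,0,-5],[0,0,-3]],"grip":[0,0,0,0,0,0,0,0,0,0]}'
python3 -m jog '{"rot":[[0,0,0],[0,0,0]],"delta_pos":[[0,0,-1],[0,0,0]],"grip":[0,0]}'
python3 w.py w5
```

```text
time_s: 11.13
tcp_pos: [0.3869, -0.319, 0.0348]
ee_rot: [[-0.07, -0.998, -0.001], [-0.998, 0.07, 0.001], [-0.0, 0.002, -1.0]]
wrist_force: [0.2, 0.1, -2.9]
gripper_width: 0.169
time_s: 11.3
tcp_pos: [0.3876, -0.3195, 0.0351]
ee_rot: [[-0.071, -0.997, 0.001], [-0.997, 0.071, -0.001], [0.0, -0.001, -1.0]]
wrist_force: [0.3, -0.4, -2.6]
gripper_width: 0.174
t 11.35 tcp [ 387.7 -319.6   35.4] yaw 175.8909590435939 cam [ 0.382 -0.403  0.172]
```

View pics/w5.png

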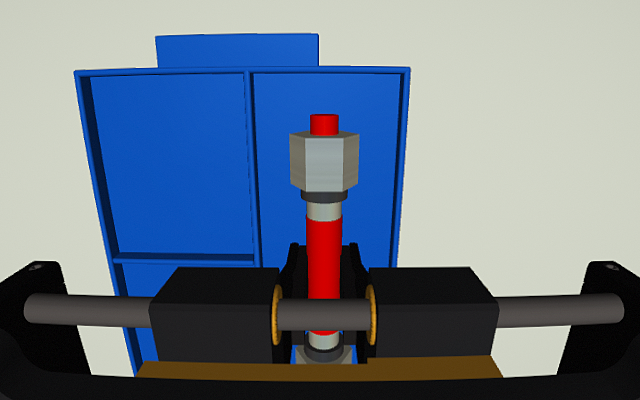

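The column is central in the long compartment. I'll set it down, release and go above the white-capped bottle.

```bash
python3 -m jog '{"rot":[[0,0,0],[0,0,0],[0,0,0],[0,0,0],[0,0,0],[0,0,0],[0,0,0],[0,0,0],[0,0,0],[0,0,0]],"delta_pos":[[0,0,-1.5],[0,0,0],[0,0,0],[0,0,0],[0,0,0],[0,0,15],[0,0,30],[0,0,35],[4,6,35],[8,12,10]],"grip":[0,0,33,33,33,33,33,33,33,70]}'
python3 -m jog '{"rot":[[0,0,0],[0,0,0],[0,0,0],[0,0,0],[0,0,0],[0,0,0],[0,0,0],[0,0,0],[0,0,0],[0,0,0]],"delta_pos":[[16,24,0],[18,28,0],[18,28,0],[18,28,0],[18,28,0],[18,28,0],[18,28,0],[18,28,0],[18,28,0],[18,28,0]],"grip":[80,80,80,80,80,80,80,80,80,80]}'
python3 -m jog '{"rot":[[0,0,0],[0,0,0],[0,0,0],[0,0,0],[0,0,0],[0,0,0]],"delta_pos":[[18,28,0],[18,28,0],[16,26,0],[11,18,0],[9,10,0],[0,0,0]],"grip":[80,80,80,80,80,80]}'
python3 w.py w6
```

```text
time_s: 12.18
tcp_pos: [0.4011, -0.3033, 0.1637]
ee_rot: [[-0.073, -0.997, 0.009], [-0.997, 0.073, -0.005], [0.004, -0.009, -1.0]]
wrist_force: [1.3, -0.1, 0.5]
gripper_width: 0.356
time_s: 13.02
tcp_pos: [0.5775, -0.024, 0.1583]
ee_rot: [[-0.072, -0.997, 0.0], [-0.997, 0.072, -0.0], [0.0, -0.0, -1.0]]
wrist_force: [0.0, -0.8, -0.0]
gripper_width: 0.799
time_s: 13.52
tcp_pos: [0.6503, 0.0868, 0.1576]
ee_rot: [[-0.07, -0.998, 0.001], [-0.998, 0.07, 0.0], [-0.0, -0.001, -1.0]]
wrist_force: [1.0, 0.9, -0.1]
gripper_width: 0.799
t 13.57 tcp [649.2  85.5 157.5] yaw 175.90969881517535 cam [0.645 0.003 0.294]
```

View pics/w6.png

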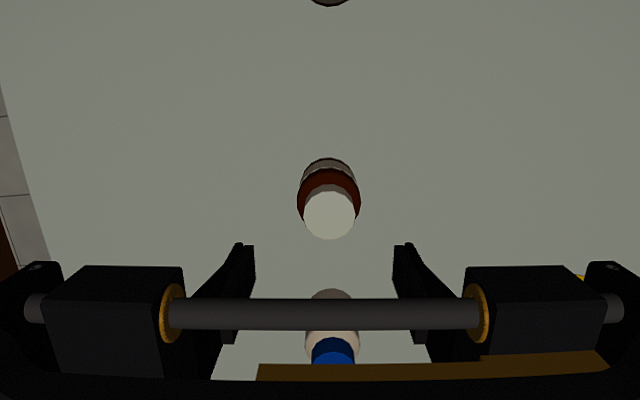

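The white cap's top is centred at about (330,215), with the jaws on either side. The blue cap sits lower at (333,350).

```bash
python3 - <<'E'
from h import *
import pickle
c=pickle.load(open("w6.pkl","rb"))
for u,v in((330,215),(304,215),(356,215)):print(plane(c,u,v,.08))
E
```

```text
[0.64631304 0.08095191 0.08      ]
[0.66270905 0.07980339 0.08      ]
[0.62991049 0.08210873 0.08      ]
```

```bash
python3 -m jog '{"rot":[[0,0,0],[0,0,0],[0,0,0],[0,0,0],[0,0,0],[0,0,0],[0,0,0],[0,0,0]],"delta_pos":[[-1.5,-2,-12],[-1.5,-2,-26],[0,0,-28],[0,0,-24],[0,0,-14],[0,0,-7],[0,0,0],[0,0,0]],"grip":[80,80,80,80,80,80,80,80]}'
python3 -m jog '{"rot":[[0,0,0],[0,0,0],[0,0,0],[0,0,0],[0,0,0],[0,0,0]],"delta_pos":[[0,0,0],[0,0,0],[0,0,0],[0,0,0],[0,0,0],[0,0,0]],"grip":[0,0,0,0,0,0]}'
python3 -m jog '{"rot":[[0,0,0],[0,0,0],[0,0,0],[0,0,0]],"delta_pos":[[0,0,10],[0,0,20],[0,0,20],[0,0,10]],"grip":[0,0,0,0]}'
```

```text
time_s: 14.23
tcp_pos: [0.6461, 0.08, 0.0477]
ee_rot: [[-0.073, -0.997, 0.001], [-0.997, 0.073, -0.0], [0.0, -0.001, -1.0]]
wrist_force: [0.2, 0.9, 0.2]
gripper_width: 0.797
time_s: 14.73
tcp_pos: [0.6463, 0.0806, 0.0478]
ee_rot: [[-0.072, -0.997, 0.001], [-0.997, 0.072, 0.0], [-0.0, -0.001, -1.0]]
wrist_force: [-0.3, -0.2, 1.9]
gripper_width: 0.517
time_s: 15.07
tcp_pos: [0.6469, 0.0807, 0.1098]
ee_rot: [[-0.072, -0.997, 0.003], [-0.997, 0.072, 0.001], [-0.001, -0.003, -1.0]]
wrist_force: [1.3, -0.3, -0.2]
gripper_width: 0.516
```

```bash
python3 -m jog '{"rot":[[0,0,0],[0,0,0],[0,0,0],[0,0,0],[0,0,0],[0,0,0],[0,0,0],[0,0,0],[0,0,0],[0,0,0]],"delta_pos":[[0,0,20],[-5,-10,20],[-10,-18,10],[-12,-25,0],[-13,-26,0],[-13,-26,0],[-13,-26,0],[-13,-26,0],[-13,-26,0],[-13,-26,0]],"grip":[0,0,0,0,0,0,0,0,0,0]}'
python3 -m jog '{"rot":[[0,0,0],[0,0,0],[0,0,0],[0,0,0],[0,0,0],[0,0,0],[0,0,0],[0,0,0],[0,0,0],[0,0,0]],"delta_pos":[[-13,-26,0],[-13,-26,0],[-13,-26,0],[-13,-25,0],[-11,-21,0],[-9,-16,0],[-5,-9,0],[-2,-3,0],[0,0,0],[0,0,0]],"grip":[0,0,0,0,0,0,0,0,0,0]}'
python3 w.py w7
```

```text
time_s: 15.9
tcp_pos: [0.5397, -0.1295, 0.1571]
ee_rot: [[-0.073, -0.997, -0.0], [-0.997, 0.073, 0.0], [-0.0, 0.001, -1.0]]
wrist_force: [0.2, -0.5, -0.6]
gripper_width: 0.516
time_s: 16.73
tcp_pos: [0.4622, -0.2801, 0.1571]
ee_rot: [[-0.072, -0.997, 0.0], [-0.997, 0.072, 0.0], [-0.0, -0.0, -1.0]]
wrist_force: [-0.6, 0.5, -1.2]
gripper_width: 0.518
t 16.78 tcp [ 462.4 -279.8  157.1] yaw 175.8838284843086 cam [ 0.456 -0.364  0.293]
```

View pics/w7.png

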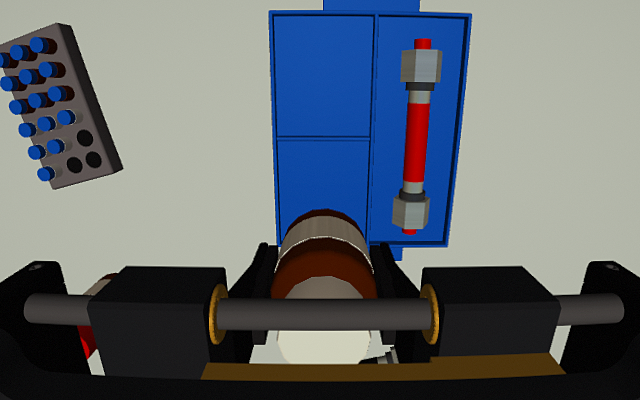

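The red column lies flat and central in the blue tray. The white-capped bottle hangs upright over the near square compartment. I'll lower and release it, then go to the plastic bottle.

```bash
python3 -m jog '{"rot":[[0,0,0],[0,0,0],[0,0,0],[0,0,0],[0,0,0],[0,0,0],[0,0,0],[0,0,0],[0,0,0],[0,0,0]],"delta_pos":[[0,0,-12],[0,0,-24],[0,0,-26],[0,0,-20],[0,0,-11],[0,0,-6],[0,0,-3],[0,0,-2],[0,0,-1.5],[0,0,0]],"grip":[0,0,0,0,0,0,0,0,0,0]}'
python3 -m jog '{"rot":[[0,0,0],[0,0,0],[0,0,0],[0,0,0],[0,0,0],[0,0,0],[0,0,0],[0,0,0],[0,0,0],[0,0,0]],"delta_pos":[[0,0,0],[0,0,0],[0,0,0],[0,0,0],[0,0,15],[0,0,30],[0,0,35],[4,10,25],[8,20,0],[12,30,0]],"grip":[70,70,70,70,70,70,70,70,70,80]}'
python3 -m jog '{"rot":[[0,0,0],[0,0,0],[0,0,0],[0,0,0],[0,0,0],[0,0,0],[0,0,0],[0,0,0],[0,0,0],[0,0,0]],"delta_pos":[[12,32,0],[12,32,0],[12,32,0],[12,32,0],[12,32,0],[12,32,0],[12,32,0],[12,32,0],[12,32,0],[12,32,0]],"grip":[80,80,80,80,80,80,80,80,80,80]}'
python3 -m jog '{"rot":[[0,0,0],[0,0,0],[0,0,0],[0,0,0],[0,0,0],[0,0,0]],"delta_pos":[[14,32,0],[14,32,0],[12,24,0],[5,13,0],[0,0,0],[0,0,0]],"grip":[80,80,80,80,80,80]}'
python3 w.py w8; python3 - <<'E'
from h import *
import pickle
c=pickle.load(open("w8.pkl","rb"));h=cv2.cvtColor(c["frame"],cv2.COLOR_RGB2HSV)
m=cv2.inRange(h,(100,120,40),(130,255,255));n,l,st,ce=cv2.connectedComponentsWithStats(m)
for i in 1+np.argsort(-st[1:,4])[:3]:print(st[i],ce[i],plane(c,*ce[i],.08))
E
```

```text
time_s: 17.62
tcp_pos: [0.4624, -0.2805, 0.0521]
ee_rot: [[-0.072, -0.997, 0.001], [-0.997, 0.072, -0.0], [0.0, -0.001, -1.0]]
wrist_force: [-0.0, 0.0, -1.4]
gripper_width: 0.52
time_s: 18.45
tcp_pos: [0.4867, -0.2214, 0.1591]
ee_rot: [[-0.076, -0.997, 0.005], [-0.997, 0.076, -0.001], [0.001, -0.005, -1.0]]
wrist_force: [-0.2, 0.1, -1.2]
gripper_width: 0.728
time_s: 19.28
tcp_pos: [0.6062, 0.1012, 0.1568]
ee_rot: [[-0.073, -0.997, 0.0], [-0.997, 0.073, 0.0], [-0.0, -0.0, -1.0]]
wrist_force: [0.3, 0.7, -0.2]
gripper_width: 0.8
time_s: 19.78
tcp_pos: [0.6505, 0.2005, 0.156]
ee_rot: [[-0.072, -0.997, -0.001], [-0.997, 0.072, -0.001], [0.001, 0.001, -1.0]]
wrist_force: [0.3, -0.5, 0.8]
gripper_width: 0.801
t 19.83 tcp [650.3 199.7 156.3] yaw 175.80832998973892 cam [0.645 0.117 0.292]
[ 296  200   52   55 2174] [321.66513339 227.76448942] [0.65209848 0.2023719  0.08      ]
[624 208   1   1   1] [624. 208.] [0.45054352 0.20411616 0.08      ]
[297 220   1   1   1] [297. 220.] [0.66721993 0.19598823 0.08      ]
```

View pics/w8.png

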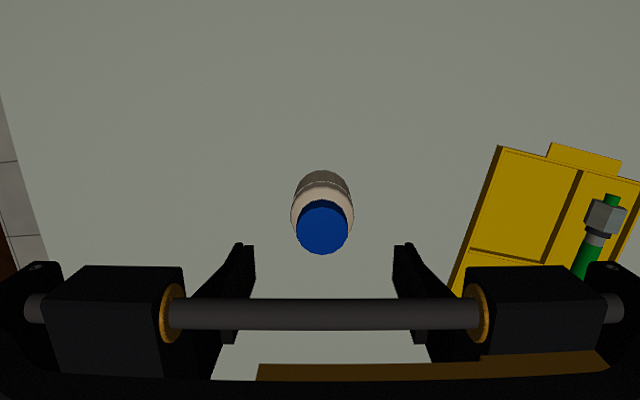

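The blue cap is centred at (322,229), and the green column's far end lies in its compartment. I'll pick up the plastic bottle.

```bash
python3 -m jog '{"rot":[[0,0,0],[0,0,0],[0,0,0],[0,0,0],[0,0,0],[0,0,0],[0,0,0],[0,0,0]],"delta_pos":[[1,2,-12],[0.5,1.5,-26],[0,0,-28],[0,0,-24],[0,0,-13],[0,0,-6],[0,0,0],[0,0,0]],"grip":[80,80,80,80,80,80,80,80]}'
python3 -m jog '{"rot":[[0,0,0],[0,0,0],[0,0,0],[0,0,0],[0,0,0],[0,0,0]],"delta_pos":[[0,0,0],[0,0,0],[0,0,0],[0,0,0],[0,0,0],[0,0,0]],"grip":[0,0,0,0,0,0]}'
python3 -m jog '{"rot":[[0,0,0],[0,0,0],[0,0,0],[0,0,0],[0,0,0],[0,0,0],[0,0,0],[0,0,0],[0,0,0],[0,0,0]],"delta_pos":[[0,0,10],[0,0,20],[0,0,25],[0,0,25],[0,0,20],[-4,-10,10],[-8,-20,0],[-10,-28,0],[-10,-30,0],[-10,-30,0]],"grip":[0,0,0,0,0,0,0,0,0,0]}'
python3 -m jog '{"rot":[[0,0,0],[0,0,0],[0,0,0],[0,0,0],[0,0,0],[0,0,0],[0,0,0],[0,0,0],[0,0,0],[0,0,0]],"delta_pos":[[-10,-30,0],[-10,-30,0],[-10,-30,0],[-10,-30,0],[-10,-30,0],[-10,-30,0],[-11,-30,0],[-11,-30,0],[-11,-30,0],[-11,-30,0]],"grip":[0,0,0,0,0,0,0,0,0,0]}'
python3 -m jog '{"rot":[[0,0,0],[0,0,0],[0,0,0],[0,0,0],[0,0,0],[0,0,0],[0,0,0],[0,0,0],[0,0,0]],"delta_pos":[[-11,-30,0],[-11,-30,0],[-11,-30,0],[-9,-26,0],[-6,-20,0],[-3,-13,0],[0,-6,0],[0,0,0],[0,0,0]],"grip":[0,0,0,0,0,0,0,0,0]}'
python3 w.py w9
```

```text
time_s: 20.5
tcp_pos: [0.6531, 0.2038, 0.0485]
ee_rot: [[-0.073, -0.997, 0.002], [-0.997, 0.073, 0.0], [-0.0, -0.001, -1.0]]
wrist_force: [-0.6, 1.1, 0.6]
gripper_width: 0.798
time_s: 21.0
tcp_pos: [0.6524, 0.2041, 0.0482]
ee_rot: [[-0.073, -0.997, 0.0], [-0.997, 0.073, 0.0], [-0.0, -0.0, -1.0]]
wrist_force: [-1.4, 0.9, 3.6]
gripper_width: 0.517
time_s: 21.83
tcp_pos: [0.6087, 0.0843, 0.1569]
ee_rot: [[-0.072, -0.997, -0.002], [-0.997, 0.072, -0.0], [0.0, 0.002, -1.0]]
wrist_force: [0.7, -0.8, -1.3]
gripper_width: 0.519
time_s: 22.67
tcp_pos: [0.5043, -0.2155, 0.1571]
ee_rot: [[-0.073, -0.997, -0.001], [-0.997, 0.073, 0.001], [-0.0, 0.001, -1.0]]
wrist_force: [1.2, 0.1, -0.7]
gripper_width: 0.516
time_s: 23.42
tcp_pos: [0.4554, -0.3685, 0.1572]
ee_rot: [[-0.073, -0.997, -0.0], [-0.997, 0.073, 0.001], [-0.001, 0.0, -1.0]]
wrist_force: [0.7, 0.5, -1.9]
gripper_width: 0.524
t 23.47 tcp [ 455.5 -368.1  157.3] yaw 175.87094476766865 cam [ 0.45  -0.453  0.294]
```

View pics/w9.png

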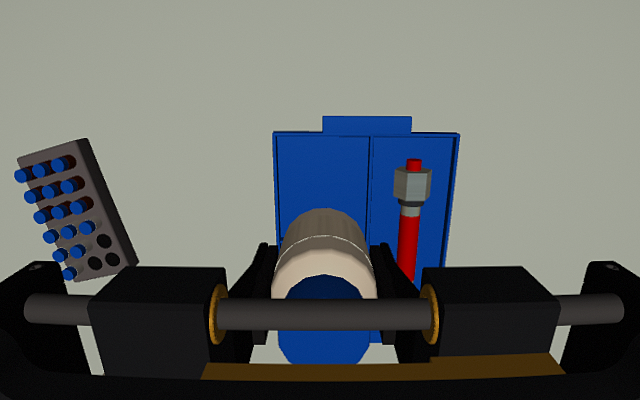

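The plastic bottle is upright over the second square compartment. I'll lower and release it, then go to the red-capped bottle.

```bash
python3 -m jog '{"rot":[[0,0,0],[0,0,0],[0,0,0],[0,0,0],[0,0,0],[0,0,0],[0,0,0],[0,0,0],[0,0,0],[0,0,0]],"delta_pos":[[0,-1,-12],[0,-1,-24],[0,0,-26],[0,0,-20],[0,0,-11],[0,0,-6],[0,0,-3],[0,0,-2],[0,0,-1],[0,0,0]],"grip":[0,0,0,0,0,0,0,0,0,0]}'
python3 -m jog '{"rot":[[0,0,0],[0,0,0],[0,0,0],[0,0,0],[0,0,0],[0,0,0],[0,0,0],[0,0,0],[0,0,0],[0,0,0]],"delta_pos":[[0,0,0],[0,0,0],[0,0,0],[0,0,0],[0,0,15],[0,0,30],[0,0,35],[10,7,25],[20,16,0],[25,23,0]],"grip":[70,70,70,70,70,70,70,70,70,80]}'
python3 -m jog '{"rot":[[0,0,0],[0,0,0],[0,0,0],[0,0,0],[0,0,0],[0,0,0],[0,0,0],[0,0,0],[0,0,0],[0,0,0]],"delta_pos":[[26,23,0],[26,23,0],[26,23,0],[26,23,0],[25,20,0],[17,15,0],[8,7,0],[0,0,0],[0,0,0],[0,0,0]],"grip":[80,80,80,80,80,80,80,80,80,80]}'
python3 w.py w10; python3 - <<'E'
from h import *
import pickle
c=pickle.load(open("w10.pkl","rb"));h=cv2.cvtColor(c["frame"],cv2.COLOR_RGB2HSV)
m=cv2.inRange(h,(0,150,60),(8,255,255));n,l,st,ce=cv2.connectedComponentsWithStats(m)
for i in 1+np.argsort(-st[1:,4])[:2]:print(st[i],ce[i],plane(c,*ce[i],.08))
E
```

```text
time_s: 24.3
tcp_pos: [0.456, -0.3712, 0.0534]
ee_rot: [[-0.073, -0.997, 0.002], [-0.997, 0.073, -0.001], [0.001, -0.002, -1.0]]
wrist_force: [0.3, -1.0, -0.6]
gripper_width: 0.517
time_s: 25.13
tcp_pos: [0.5111, -0.3262, 0.1606]
ee_rot: [[-0.076, -0.997, 0.005], [-0.997, 0.076, -0.002], [0.002, -0.005, -1.0]]
wrist_force: [1.5, -0.0, -0.7]
gripper_width: 0.724
time_s: 25.97
tcp_pos: [0.6633, -0.192, 0.1576]
ee_rot: [[-0.074, -0.997, -0.001], [-0.997, 0.074, 0.0], [-0.0, 0.001, -1.0]]
wrist_force: [-0.8, -0.3, -0.3]
gripper_width: 0.796
t 26.02 tcp [ 663.2 -192.2  157.7] yaw 175.74018431391983 cam [ 0.658 -0.276  0.294]
[ 294  201   51   48 1944] [319.09104938 224.32561728] [ 0.66643436 -0.19198431  0.08      ]
```

View pics/w10.png

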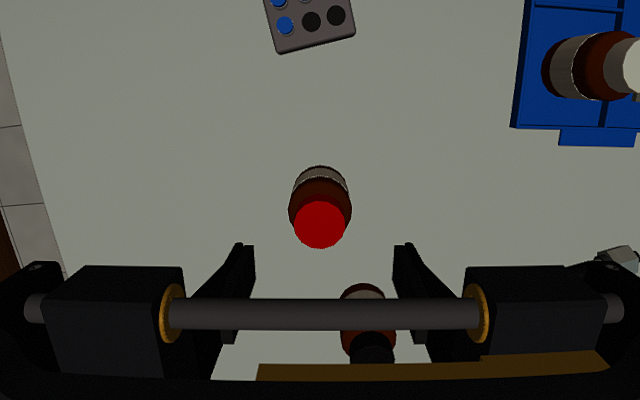

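The red cap is centred at (319,224), so it needs about +3 mm in x.

```bash
python3 -m jog '{"rot":[[0,0,0],[0,0,0],[0,0,0],[0,0,0],[0,0,0],[0,0,0],[0,0,0],[0,0,0]],"delta_pos":[[1,0,-12],[2,0,-26],[0,0,-28],[0,0,-24],[0,0,-13],[0,0,-7],[0,0,0],[0,0,0]],"grip":[80,80,80,80,80,80,80,80]}'
python3 -m jog '{"rot":[[0,0,0],[0,0,0],[0,0,0],[0,0,0],[0,0,0],[0,0,0]],"delta_pos":[[0,0,0],[0,0,0],[0,0,0],[0,0,0],[0,0,0],[0,0,0]],"grip":[0,0,0,0,0,0]}'
python3 -m jog '{"rot":[[0,0,0],[0,0,0],[0,0,0],[0,0,0],[0,0,0],[0,0,-1.7],[0,0,-2],[0,0,-2],[0,0,-2],[0,0,-2]],"delta_pos":[[0,0,10],[0,0,20],[0,0,25],[0,0,25],[0,0,25],[-4,10,10],[-9,20,0],[-11,25,0],[-12,27,0],[-12,27,0]],"grip":[0,0,0,0,0,0,0,0,0,0]}'
python3 -m jog '{"rot":[[0,0,-2],[0,0,0],[0,0,0],[0,0,0],[0,0,0],[0,0,0],[0,0,0],[0,0,0],[0,0,0],[0,0,0]],"delta_pos":[[-12,27,0],[-12,27,0],[-12,27,0],[-12,27,0],[-12,27,0],[-12,27,0],[-12,27,0],[-12,27,0],[-12,27,0],[-12,27,0]],"grip":[0,0,0,0,0,0,0,0,0,0]}'
python3 -m jog '{"rot":[[0,0,0],[0,0,0],[0,0,0],[0,0,0],[0,0,0],[0,0,0]],"delta_pos":[[-9,20,0],[-5,12,0],[-3,6,0],[0,0,0],[0,0,0],[0,0,0]],"grip":[0,0,0,0,0,0]}'
python3 w.py w11
```

```text
time_s: 26.68
tcp_pos: [0.6679, -0.1915, 0.0483]
ee_rot: [[-0.073, -0.997, 0.001], [-0.997, 0.073, -0.001], [0.0, -0.001, -1.0]]
wrist_force: [-0.0, -0.4, 1.1]
gripper_width: 0.8
time_s: 27.18
tcp_pos: [0.6672, -0.191, 0.0483]
ee_rot: [[-0.073, -0.997, -0.0], [-0.997, 0.073, -0.0], [0.0, 0.0, -1.0]]
wrist_force: [-0.8, 0.6, 3.9]
gripper_width: 0.518
time_s: 28.02
tcp_pos: [0.6187, -0.0812, 0.1628]
ee_rot: [[-0.242, -0.97, 0.0], [-0.97, 0.242, 0.0], [-0.0, -0.0, -1.0]]
wrist_force: [0.4, 0.3, -2.2]
gripper_width: 0.519
time_s: 28.85
tcp_pos: [0.4986, 0.1893, 0.163]
ee_rot: [[-0.273, -0.962, 0.001], [-0.962, 0.273, 0.001], [-0.001, -0.0, -1.0]]
wrist_force: [0.4, 1.2, -1.2]
gripper_width: 0.52
time_s: 29.35
tcp_pos: [0.4827, 0.2251, 0.1625]
ee_rot: [[-0.275, -0.962, -0.0], [-0.962, 0.275, -0.0], [0.0, 0.0, -1.0]]
wrist_force: [-0.3, -0.7, -1.1]
gripper_width: 0.522
t 29.4 tcp [482.8 224.9 162.5] yaw 164.042208093986 cam [0.46  0.144 0.299]
```

View pics/w11.png

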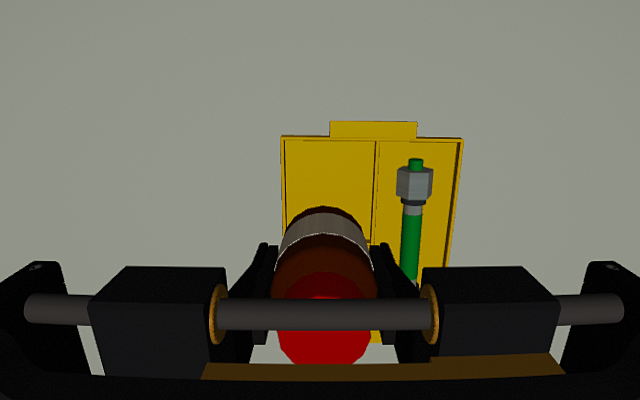

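```bash
python3 -m jog '{"rot":[[0,0,0],[0,0,0],[0,0,0],[0,0,0],[0,0,0],[0,0,0],[0,0,0],[0,0,0],[0,0,0],[0,0,0]],"delta_pos":[[-1,0,-13],[-0.5,0,-24],[0,0,-26],[0,0,-22],[0,0,-12],[0,0,-6],[0,0,-4],[0,0,-2],[0,0,-1.5],[0,0,0]],"grip":[0,0,0,0,0,0,0,0,0,0]}'
python3 -m jog '{"rot":[[0,0,0],[0,0,0],[0,0,0],[0,0,0],[0,0,0],[0,0,0],[0,0,0],[0,0,0],[0,0,0],[0,0,0]],"delta_pos":[[0,0,0],[0,0,0],[0,0,0],[0,0,0],[0,0,15],[0,0,30],[0,0,35],[0,0,35],[-8,15,25],[-12,25,10]],"grip":[70,70,70,70,70,70,70,70,70,70]}'
python3 -m jog '{"rot":[[0,0,0],[0,0,0],[0,0,0],[0,0,0],[0,0,0],[0,0,0],[0,0,0],[0,0,0],[0,0,0],[0,0,0]],"delta_pos":[[-18,30,0],[-20,34,0],[-20,34,0],[-20,34,0],[-20,34,0],[-20,34,0],[-20,34,0],[-18,30,0],[-12,20,0],[0,0,0]],"grip":[70,70,70,70,70,70,70,70,70,70]}'
python3 -m jog '{"rot":[[0,0,0],[0,0,0],[0,0,0]],"delta_pos":[[0,0,0],[0,0,0],[0,0,0]],"grip":[70,70,70]}'
python3 - <<'E'
from h import *
a=snap("top","top1");b=snap("side","side1")
A=cv2.imread("pics/top1.png")[120:320,110:510];B=cv2.imread("pics/side1.png")[120:390,230:430]
A=cv2.resize(A,None,fx=1.95,fy=1.95);B=cv2.resize(B,None,fx=1,fy=1)
cv2.imwrite("pics/f1.png",A);cv2.imwrite("pics/f2.png",cv2.resize(B,None,fx=2.2,fy=2.2))
import pickle;pickle.dump((a,b),open("fin.pkl","wb"))
E
```

```text
time_s: 30.23
tcp_pos: [0.4814, 0.2262, 0.0526]
ee_rot: [[-0.274, -0.962, 0.001], [-0.962, 0.274, 0.001], [-0.001, -0.001, -1.0]]
wrist_force: [-0.6, -0.4, -0.7]
gripper_width: 0.516
time_s: 31.07
tcp_pos: [0.4627, 0.2662, 0.207]
ee_rot: [[-0.276, -0.961, 0.006], [-0.961, 0.276, 0.005], [-0.007, -0.005, -1.0]]
wrist_force: [1.0, 1.0, 0.2]
gripper_width: 0.701
time_s: 31.9
tcp_pos: [0.2905, 0.5537, 0.2016]
ee_rot: [[-0.269, -0.963, 0.0], [-0.963, 0.269, 0.002], [-0.002, 0.0, -1.0]]
wrist_force: [0.4, -0.5, -0.7]
gripper_width: 0.701
time_s: 32.15
tcp_pos: [0.2934, 0.549, 0.2022]
ee_rot: [[-0.274, -0.962, -0.0], [-0.962, 0.274, -0.0], [0.0, -0.0, -1.0]]
wrist_force: [0.4, -0.0, 0.6]
gripper_width: 0.702
```

View pics/f1.png

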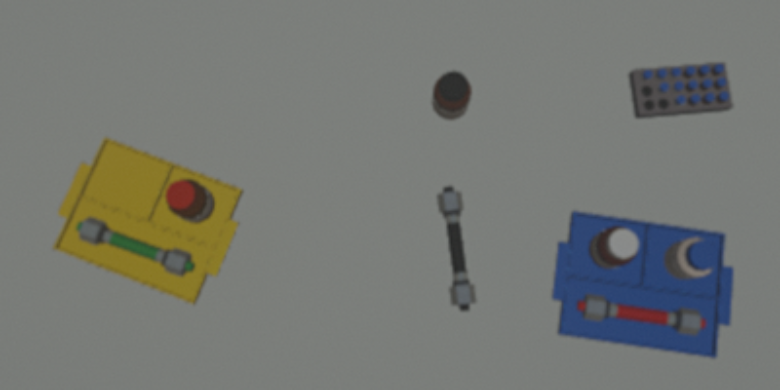

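View pics/f2.png

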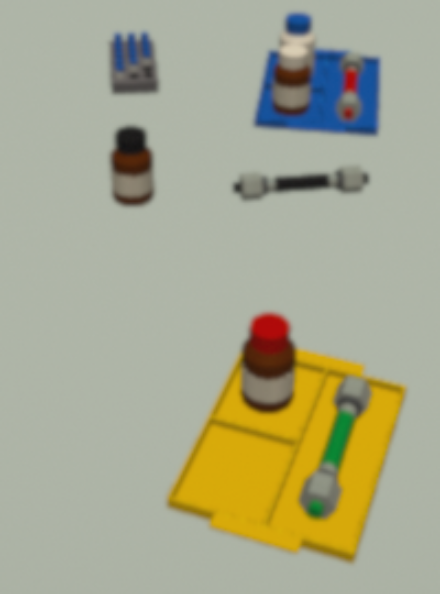

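Both views show all five items upright or flat in the right compartments, with the black column, black-capped bottle and rack apparently where they started. One numeric check before handing in.

```bash
python3 - <<'E'
from h import *
import pickle
a,_=pickle.load(open("fin.pkl","rb"));z=pickle.load(open("top0.pkl","rb"));h=cv2.cvtColor(a["frame"],cv2.COLOR_RGB2HSV)
T={"B":(np.array([.425,-.3225]),-4.2),"Y":(np.array([.460,.278]),-15.85)}
def loc(t,p):
    C,g=T[t];g=np.radians(g);d=p[:2]-C;return np.round([d[0]*np.cos(g)+d[1]*np.sin(g),-d[0]*np.sin(g)+d[1]*np.cos(g)],4)
for n,t,lo,hi,b,zz in(("red","B",(0,120,50),(8,255,255),(400,265,480,295),.024),("green","Y",(40,100,30),(85,255,255),(145,225,215,265),.024),("white cap","B",(0,0,110),(180,80,255),(418,235,440,256),.08),("red cap","Y",(0,140,50),(8,255,255),(190,208,218,230),.078)):
    m=cv2.inRange(h,lo,hi);k=np.zeros_like(m);k[b[1]:b[3],b[0]:b[2]]=m[b[1]:b[3],b[0]:b[2]];N,l,st,ce=cv2.connectedComponentsWithStats(k);i=1+np.argmax(st[1:,4]);print(n,st[i],loc(t,plane(a,*ce[i],zz)))
print("blue cap approx",loc("B",plane(a,700/1.95+110,256/1.95+120,.08)))
g=[cv2.cvtColor(q["frame"],cv2.COLOR_RGB2GRAY) for q in(z,a)]
for n,b in(("rack",(425,145,495,190)),("bkcol",(328,208,362,285)),("bkbot",(325,150,360,185))):
    print(n,"shift px",cv2.phaseCorrelate(*[np.float32(q[b[1]:b[3],b[0]:b[2]]) for q in g])[0])
E
```

```text
red [427 277  25   8  65] [-0.0372  0.0039]
green [167 240  24  13 140] [-0.0383  0.0025]
white cap [423 237  15  16 177] [0.0355 0.0456]
red cap [196 213  14  15 170] [ 0.0343 -0.0432]
blue cap approx [ 0.033  -0.0413]
rack shift px (-0.08103056063753655, 0.5305387019799106)
bkcol shift px (0.006190052805933988, -0.06199651573123077)
bkbot shift px (0.04786485578119226, -0.02144510216110973)
```

```bash
python3 -c "from station import finish_job;print(finish_job())"
```

```text
the job is handed in; nothing more can be done
None
```

Both kits are made up and the job is handed in, after about 32 s of robot time. The blue tray holds the red-label column, the white-capped amber bottle and the plastic bottle; the yellow tray holds the green-label column and the red-capped amber bottle.

- **Placement:** In the final top and side views both columns lie flat and all three bottles stand upright. Everything is within about 5 mm of its compartment's centre. The plastic bottle's position is only an estimate by eye, because its blue cap blends with the tray.
- **Unwanted items:** The black column and black-capped bottle moved less than 0.1 px between the first and last top views. The rack read 0.5 px (about 1 mm), which I take as measurement noise.
- **Setting down:** Each item was released about 1–2 mm above the tray floor. No unusual force showed in the readings.
- **Not measured:** I judged height on the tray floor and tilt by eye.
- **Disagreement:** The first top-view estimates of the tray centres were 3–5 mm off the closer wrist-camera ones in y. I used the wrist values.

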